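# Put the condiments away in the covered stand, tall ones first

### The arm

A 6-joint arm with a two-finger parallel gripper is mounted at the origin on a cart in front of the work surface, level with it; the furniture and walls round the work are solid. World frame = base frame: x ahead of the robot, y to its left, z up, the work surface at z = 0. Lengths are in m, angles in rad, forces in N, time in s.
With the tool pointing down it reaches from about 0.2 to 0.875 m from the base axis. Payload 3.4 kg.
Tool frame: the origin (TCP) lies between the finger pads; the fingertips stand 25 mm ahead of it and the grasp point (between the pads) lies 6 mm ahead of it (r.nose_length is the z of the fingertips in the tool frame, in m); z points along the fingers, y is the line along which they close (so a half turn about z gives the same grasp; the last joint's range is limited). The gripper opens to 94 mm and grips with 3 to 60 N. Pads are 16 mm wide; open, the fingers measure 119 mm over their backs; the gripper's body (75 mm by 177 mm) begins 78 mm behind the grasp point.
Start: joints at [1.188, 0.276, 1.505, -0, 1.361, -0.121], TCP at [0.149, 0.555, 0.23] pointing down, gripper open.
Joint ranges: [-2.89, 2.89], [-0.75, 2.08], [0.22, 2.7], [-1.18, 4.32], [0.11, 2.71], [-2.7, 2.7]. Speed limits (rad/s): [2.57, 2.57, 3.14, 3.14, 3.14, 3.14].

### API

Orientations are given as a unit quaternion [w, x, y, z].
In Python, from plant import r, gripper_to, inverse_kinematics, vision, models, telemetry gives the robot as it stands. Calls block until the motion is done:
- r.move_to(position, orientation): joint-space move of the TCP to a pose.
- r.move_l(position, rot=None, vel=0.15, guard=None): straight line of the TCP; rot=None keeps the orientation; vel is the mean speed in m/s. With guard (N) it stops when the force on the tool has changed by that much, and returns True; else False.
- r.movej(angles): joint-space move.
- gripper_to(opening, f_grip=None): finger opening in m; f_grip is the grip in N (None keeps the last); returns when the fingers have stopped.
- r.hold(seconds).
- inverse_kinematics(position, orientation): joint angles nearest the present ones, or None.
- vision.snapshot(name): name is "scene" or "side" or "wrist"; returns the picture (420x560x3 uint8, red, green, blue); there is no depth.
- vision.get_calibration(name): a dict with "fx", "fy", "cx", "cy" (pixels), "D" ([k1, k2, p1, p2, k3] as OpenCV has them; the pictures are not rectified), "position" and "orientation" of the camera in the world. Camera axes: x right, y down, z forward; pixel columns grow to the right and rows downward; lengths in m; the calibration is good to about 2 mm. A picture is of the moment at which its call begins: read the wrist's pose just before it. get_calibration takes no time and is no camera call; for the wrist camera it gives the pose at the moment of the call.
A pose or a line that the arm cannot do raises r.PlanningError and nothing moves.
- r.sign_off(): hands the job in; it is judged then, once.
Trained networks look in the newest picture that a camera, given by its name, has taken for a name from the list of things; names that differ only in an ending like _2 or _b are one class to them, and where a whole thing is asked for, a point or a joint stands for the part that bears it (a point fixed in the world has none). Each returns a list of dicts, best first, with "score" (0 to 1); they miss things now and then, are a little off and sometimes report something else, mostly with a low value. They report only what shows in the picture. A call takes as long as a camera call. They do not tell look-alikes from the thing itself.
- models.boxes_of(thing, camera): "at" ([x, y, z] in m, in world coordinates, good to about 4 mm: the middle of the surface that is visible of it).
- models.regions_of(thing, camera): "pixels" (420x560 bool, what is visible of it).
- models.mark_of(thing, camera): "at" ([x, y, z] in m, in world coordinates, good to about 4 mm: a listed point, or the origin of a listed thing).
Readings, each from a call of its own:
- telemetry.current_t(): time.
- telemetry.current_joints(): joint angles.
- telemetry.current_dq(): joint speeds.
- telemetry.current_joint_efforts(): joint torques, N m.
- telemetry.current_ee_pos(): TCP position.
- telemetry.current_tool_rot(): TCP orientation.
- telemetry.current_wrist_force(): force on the tool from outside, world axes, zero at the start.
- telemetry.current_torque(): the same for the moment, N m.
- telemetry.current_opening(): finger opening in m.
- telemetry.current_finger_force(): force on a finger pad.
Only numpy, scipy, OpenCV 4.12 (cv2) and the standard library are available. Lean on these libraries where they do the work, as an engineer would, in place of code of your own. Each camera call takes 0.05 s, during which the arm holds its last target. There are 200 camera calls.

### The job

Put the condiments away in the stand: first both sauce bottles, upright, one in each of the two long back pockets under the fixed top shelf, and only then the salt shaker, upright, in either front pocket. Then push the clear guard forward past upright so that it drops fully shut. Do not let a bottle topple, do not ram anything into the stand, and leave the mug, the fish tin and the label roll where they are.

Things in the scene. Friction and masses are not known exactly. Their poses are not given: they have to be found in the camera images.
- stand: Condiment stand, fixed. Grey base 166 x 272 x 18 mm with four pockets; steel back panel (inner face x = +78 mm); fixed steel top shelf from there forward to x = +30 mm, underside 272 mm over the worktop; side cheeks only beside the rearmost 36 mm (inner faces y = +-132 mm), else open in front and beside. Origin: centre of underside; x to its back, y to its left, z up. Rigid.
- pocket_back_left (a point): Centre of the floor of the back left pocket, 86 mm long (stand x), 58 wide (y), 13 deep, floor 5 mm over the worktop; at (32, 62.5, 5) mm in stand axes. The top shelf's edge is right above it, so a hand straight down cannot enter: lean the hand 28 to 45 degrees toward the stand's front, gripping the bottle's flanks below the cap. A bottle fits only with its broad axis along stand x.
- pocket_back_right (a point): The same for the back right pocket, at (32, -62.5, 5) mm in stand axes.
- pocket_front_left (a point): Centre of the floor of the front left pocket: 58 x 58 mm, 13 mm deep, floor 5 mm over the worktop; at (-46, 62.5, 5) mm in stand axes; free from above while the guard is up.
- pocket_front_right (a point): The same for the front right pocket, at (-46, -62.5, 5) mm.
- guard (a joint): Angle of the clear guard, rad. 0: shut, sloping 40 degrees down to the front. 2.27: upright. 2.57: its stop, leaning back 17 degrees, where it rests at the start. It stays up only behind upright; pushed forward below about 2.15 its weight swings it down, slowed by a damper, in about 1 s. Less than 2 N at the edge moves it.
- guard_edge (a point): Middle of the free edge of the guard (red trim 12 mm wide, 7 mm thick). The guard is a flat clear plate, 260 mm wide along stand y, 110 mm from hinge to edge, 4 mm thick. At the start this edge is on top, about 387 mm over the worktop; behind the guard, above the shelf, is free space. The guard can be pushed at any height.
- guard_hinge (a point): Middle of the hinge line of the guard, along stand y, at (28, 0, 282) mm in stand axes.
- mustard_bottle: White sauce bottle with white cap, 49 x 80 x 185 mm, about 0.2 kg, upright. Origin: centre of its underside. Its y axis is its broad direction (80 mm), x its thin one. Flat flanks 44 mm apart up to 130 mm height, narrowing to 40 mm at 150 (there 46 mm broad); cap 43 mm round from 161 up. Either broad end may face the back.
- ketchup_bottle: Clear sauce bottle with red cap, 46 x 79 x 193 mm, about 0.37 kg, upright; origin and axes as the other bottle. Flanks 42 mm apart at 95 mm height, narrowing to 34 mm at 150 (there 40 mm broad); cap 40 mm round from 168 up. Either broad end may face the back.
- salt_shaker: Round salt shaker with grey top, 44 mm diameter, 90 mm tall, 0.1 kg. Origin: centre of its underside. The grey top is 34 mm wide between 66 and 80 mm height; the body is widest, 44 mm, at 30 mm height.
- mug: White mug, 84 x 122 x 93 mm, standing free behind the bottles, a bystander. Origin: underside.
- fish_tin: Flat round tin, 86 mm diameter, 40 mm tall, a bystander. Origin: underside.
- label_roll: Roll of orange labels, 67 mm diameter, 41 mm tall, a bystander. Origin: underside.
Not all that is in view belongs to the job. Leave any purple look-alike of the mustard_bottle alone. Of the things that look like the salt_shaker, the larger one is meant.

How it is judged:
On the way, in this order (a step that is already met when the one before it is completed fails the run):
1. both sauce bottles stand in the two back pockets, let go, while the shaker is still outside the stand ((((horizontal distance between mustard_bottle and pocket_back_left below 0.014 m and z of mustard_bottle in the frame of pocket_back_left below 0.005 m and angle between mustard_bottle's own z axis and vertical below 0.09 rad) and (horizontal distance between ketchup_bottle and pocket_back_right below 0.014 m and z of ketchup_bottle in the frame of pocket_back_right below 0.005 m and angle between ketchup_bottle's own z axis and vertical below 0.09 rad)) or ((horizontal distance between mustard_bottle and pocket_back_right below 0.014 m and z of mustard_bottle in the frame of pocket_back_right below 0.005 m and angle between mustard_bottle's own z axis and vertical below 0.09 rad) and (horizontal distance between ketchup_bottle and pocket_back_left below 0.014 m and z of ketchup_bottle in the frame of pocket_back_left below 0.005 m and angle between ketchup_bottle's own z axis and vertical below 0.09 rad))) and contact force between the fingers and mustard_bottle below 0.2 N and contact force between the fingers and ketchup_bottle below 0.2 N and horizontal distance between salt_shaker and pocket_front_left above 0.06 m and horizontal distance between salt_shaker and pocket_front_right above 0.06 m and horizontal distance between salt_shaker and pocket_back_left above 0.06 m and horizontal distance between salt_shaker and pocket_back_right above 0.06 m), for 0.2 s.
2. the salt shaker stands in a front pocket ((((horizontal distance between mustard_bottle and pocket_back_left below 0.014 m and z of mustard_bottle in the frame of pocket_back_left below 0.005 m and angle between mustard_bottle's own z axis and vertical below 0.09 rad) and (horizontal distance between ketchup_bottle and pocket_back_right below 0.014 m and z of ketchup_bottle in the frame of pocket_back_right below 0.005 m and angle between ketchup_bottle's own z axis and vertical below 0.09 rad)) or ((horizontal distance between mustard_bottle and pocket_back_right below 0.014 m and z of mustard_bottle in the frame of pocket_back_right below 0.005 m and angle between mustard_bottle's own z axis and vertical below 0.09 rad) and (horizontal distance between ketchup_bottle and pocket_back_left below 0.014 m and z of ketchup_bottle in the frame of pocket_back_left below 0.005 m and angle between ketchup_bottle's own z axis and vertical below 0.09 rad))) and ((horizontal distance between salt_shaker and pocket_front_left below 0.016 m and z of salt_shaker in the frame of pocket_front_left below 0.005 m and angle between salt_shaker's own z axis and vertical below 0.09 rad) or (horizontal distance between salt_shaker and pocket_front_right below 0.016 m and z of salt_shaker in the frame of pocket_front_right below 0.005 m and angle between salt_shaker's own z axis and vertical below 0.09 rad))), for 0.2 s.
3. the guard is shut over them (all of step 2 and value of joint guard below 0.06 rad), for 0.2 s.
At the end, for the whole second after the job is handed in: One bottle in each back pocket (within 14 mm of its centre), the shaker in a front pocket (within 16 mm), feet less than 5 mm over the pocket floor, all upright within 5 degrees and at rest; guard shut (below 0.06 rad) (all of step 3 and linear speed of each of mustard_bottle, ketchup_bottle, salt_shaker below 0.02 m/s); the robot touches nothing.
It fails at once if a sauce bottle leans more than 34 degrees (angle between any of mustard_bottle, ketchup_bottle's own z axis and vertical above 0.6 rad).
It fails at once if a bottle or the shaker is rammed against the stand with more than 60 N (contact force between any of mustard_bottle, ketchup_bottle, salt_shaker and stand above 60 N).
It fails at once if the robot rams the stand with more than 60 N (contact force between any of the fingers, the arm and stand above 60 N).
It fails at once if a bystander (mug, fish tin, label roll) is shifted more than 25 mm (distance of any of mug, fish_tin, label_roll from where it was at the start of the episode above 0.025 m).
It also fails if it takes over 70 s, if anything falls off the work surface, if the arm or the gripper's body presses on something with over 40 N, if the wrist force passes 120 N, or if a joint passes its speed limit or range.

## Working session

There is one attempt and no reset: what is moved stays moved. The work goes in short steps, each a Python script; the robot and the scene stay as the last script left them, time stands still between calls to the robot, and variables do not carry over. Pictures are saved under pics/ and viewed, at most 10 in all, crops included, and the job is handed in when it is done.

```bash
ls; mkdir -p pics
python3 - <<'E'
from plant import r, gripper_to, inverse_kinematics, vision, models, telemetry
import cv2,numpy as np
for c in ("scene","side"):
    im=vision.snapshot(c); cv2.imwrite(f"pics/{c}0.png",im[:,:,::-1])
    k=vision.get_calibration(c); print(c,np.round(k["position"],3),np.round(k["orientation"],3),k["fx"])
    for t in ["stand","mustard_bottle","ketchup_bottle","salt_shaker","mug","fish_tin","label_roll","guard_edge","guard_hinge","pocket_back_left","pocket_back_right","pocket_front_left","pocket_front_right"]:
        print(t,[(np.round(d["at"],3).tolist(),round(d["score"],2)) for d in models.mark_of(t,c)])
print(telemetry.current_t())
E
```

```text
pics
scene [-0.387 -0.889  0.744] [-0.486  0.769 -0.344  0.233] 398.4215397766145
stand [([0.566, 0.157, -0.0], 0.8)]
mustard_bottle [([0.553, -0.37, -0.0], 0.82), ([0.371, -0.475, 0.001], 0.72), ([0.535, 0.083, 0.007], 0.48), ([0.627, 0.171, 0.386], 0.21)]
ketchup_bottle [([0.557, -0.105, -0.0], 0.69)]
salt_shaker [([0.466, -0.254, -0.001], 0.82), ([0.413, -0.179, -0.004], 0.51), ([0.557, -0.1, 0.001], 0.44)]
mug [([0.69, -0.294, 0.001], 0.59)]
fish_tin [([0.731, -0.124, -0.002], 0.83)]
label_roll [([0.37, 0.29, -0.001], 0.54)]
guard_edge [([0.564, 0.157, 0.003], 0.66), ([0.627, 0.167, 0.387], 0.55)]
guard_hinge [([0.597, 0.162, 0.285], 0.78)]
pocket_back_left [([0.595, 0.16, 0.285], 0.6), ([0.583, 0.224, 0.004], 0.56), ([0.734, -0.122, -0.004], 0.5)]
pocket_back_right [([0.614, 0.1, 0.006], 0.98)]
pocket_front_left []
pocket_front_right [([0.534, 0.084, 0.011], 0.79)]
side [-0.253 -0.531  0.813] [-0.402  0.759 -0.457  0.231] 404.9528503899281
stand [([0.569, 0.152, -0.001], 0.95)]
mustard_bottle [([0.37, -0.478, 0.004], 0.97), ([0.551, -0.368, 0.0], 0.93)]
ketchup_bottle [([0.555, -0.098, 0.002], 0.9)]
salt_shaker [([0.466, -0.256, -0.003], 0.91), ([0.413, -0.179, 0.0], 0.56), ([0.593, 0.16, 0.281], 0.35)]
mug [([0.693, -0.296, 0.002], 0.61)]
fish_tin [([0.727, -0.127, -0.001], 0.73)]
label_roll [([0.372, 0.289, 0.001], 0.86)]
guard_edge [([0.623, 0.168, 0.384], 0.85)]
guard_hinge [([0.589, 0.16, 0.284], 0.97)]
pocket_back_left [([0.586, 0.224, 0.006], 0.9)]
pocket_back_right [([0.617, 0.105, 0.008], 0.84)]
pocket_front_left [([0.51, 0.204, 0.005], 0.56)]
pocket_front_right [([0.538, 0.087, 0.007], 0.92), ([0.586, 0.229, 0.007], 0.7)]
1.4
```

View pics/scene0.png

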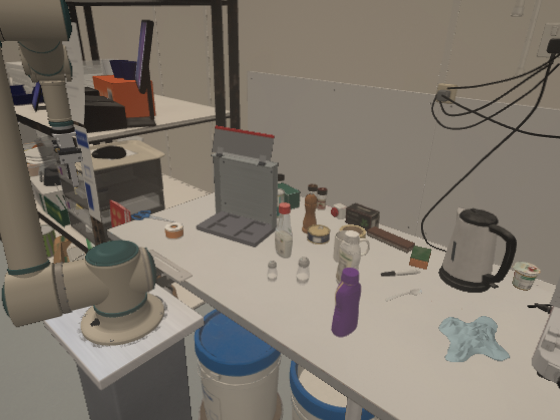

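View pics/side0.png

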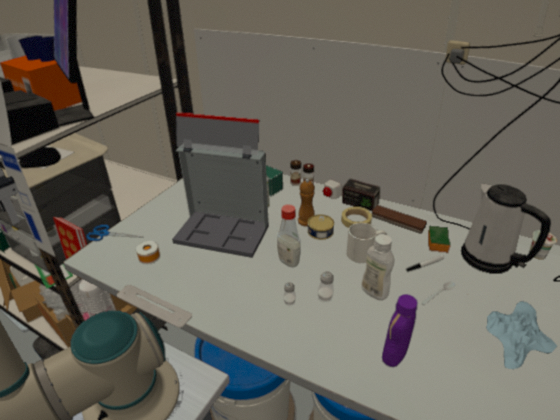

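The scene shows the ketchup (red cap) at scene px (285,235), the white mustard at (348,255), and the purple decoy at (347,305). The larger shaker is at (303,270), the smaller at (272,270). I'll check the wrist camera mounting and the IK next.

```bash
cat > h.py <<'E'
from plant import r, gripper_to, inverse_kinematics, vision, models, telemetry
import numpy as np, cv2
from scipy.spatial.transform import Rotation as R
def q(az,tilt,flip=False):
    """tool leaning: fingers point down and toward azimuth az by tilt (deg)"""
    t=np.radians(tilt); z=np.array([np.sin(t)*np.cos(az),np.sin(t)*np.sin(az),-np.cos(t)])
    y=np.array([-np.sin(az),np.cos(az),0])*(1 if flip else -1)
    x=np.cross(y,z); return R.from_matrix(np.c_[x,y,z]).as_quat(scalar_first=True)
def tcp(grasp,qq): # TCP for a grasp point
    return np.array(grasp)-0.006*R.from_quat(qq,scalar_first=True).apply([0,0,1])
def ok(p,qq):
    s=inverse_kinematics(p,qq); return None if s is None else np.round(s,2).tolist()
def cam(c):
    k=vision.get_calibration(c); K=np.array([[k["fx"],0,k["cx"]],[0,k["fy"],k["cy"]],[0,0,1]])
    return K,np.array(k["D"]),np.array(k["position"]),R.from_quat(k["orientation"],scalar_first=True)
def proj(P,c):
    K,D,p,Q=c; Pc=Q.inv().apply(np.atleast_2d(P)-p)
    return cv2.projectPoints(Pc,np.zeros(3),np.zeros(3),K,D)[0][:,0]
def toplane(px,z,c):
    K,D,p,Q=c; u=cv2.undistortPoints(np.float64(px).reshape(-1,1,2),K,D)[:,0]
    d=Q.apply(np.c_[u,np.ones(len(u))]); return p+d*((z-p[2])/d[:,2])[:,None]
E
python3 - <<'E'
from h import *
p=telemetry.current_ee_pos();Q=R.from_quat(telemetry.current_tool_rot(),scalar_first=True)
K,D,cp,cq=cam("wrist"); print("tool R",Q.as_matrix().round(2).tolist())
print("cam in tool",Q.inv().apply(cp-p).round(3),(Q.inv()*cq).as_matrix().round(2).tolist(),K[0,0])
for n,b in dict(k=[.556,-.101,.12],m=[.552,-.369,.115],bl=[.585,.224,.145],br=[.6155,.1025,.145]).items():
  for tilt in (35,42):
    for az in ([.24] if n[0]=='b' else [-1.2,-.8,-.4,0,.4,.8,1.2]):
      for f in (0,1):
        qq=q(az,tilt,f); print(n,tilt,az,f,ok(tcp(b,qq),qq))
for az in (0,.24,-.3):
  for f in (0,1):
    for t in (0,15): print([ok(p,q(az,t,f)) for p in ([.48,-.1,.42],[.48,-.35,.42],[.42,.12,.45])])
E
```

```text
tool R [[-0.97, 0.26, 0.0], [0.26, 0.97, 0.0], [-0.0, 0.0, -1.0]]
cam in tool [ 0.082  0.    -0.154] [[0.0, -0.96, -0.28], [1.0, 0.0, 0.0], [-0.0, -0.28, 0.96]] 320.2481437086619
k 35 -1.2 0 None
k 35 -1.2 1 [0.06, 0.31, 1.94, -0.8, 0.86, 0.22]
k 35 -0.8 0 None
k 35 -0.8 1 [-0.04, 0.21, 2.09, -0.88, 0.54, -0.11]
k 35 -0.4 0 [-0.24, 0.15, 2.19, -0.42, 0.22, 2.11]
k 35 -0.4 1 [-0.24, 0.15, 2.19, -0.42, 0.22, -1.03]
k 35 0 0 [-0.48, 0.14, 2.2, 0.84, 0.36, 0.36]
k 35 0 1 None
k 35 0.4 0 [-0.65, 0.21, 2.11, 0.88, 0.7, -0.13]
k 35 0.4 1 None
k 35 0.8 0 [-0.7, 0.3, 1.95, 0.75, 0.99, -0.39]
k 35 0.8 1 None
k 35 1.2 0 [-0.68, 0.41, 1.77, 0.62, 1.24, -0.6]
k 35 1.2 1 [-0.68, 0.41, 1.77, 0.62, 1.24, 2.54]
k 42 -1.2 0 [0.13, 0.35, 1.98, -0.99, 0.89, -2.7]
k 42 -1.2 1 [0.13, 0.35, 1.98, -0.99, 0.89, 0.44]
k 42 -0.8 0 None
k 42 -0.8 1 None
k 42 -0.4 0 None
k 42 -0.4 1 None
k 42 0 0 [-0.53, 0.15, 2.3, 1.49, 0.35, -0.33]
k 42 0 1 None
k 42 0.4 0 [-0.73, 0.23, 2.19, 1.14, 0.73, -0.45]
k 42 0.4 1 [-0.73, 0.23, 2.19, 1.14, 0.73, 2.7]
k 42 0.8 0 [-0.78, 0.34, 2.0, 0.89, 1.03, -0.58]
k 42 0.8 1 [-0.78, 0
[... 2271 characters left out ...]
.28, -0.0, 1.76, -2.16], [-0.75, 0.27, 1.06, -0.0, 1.81, -2.56], [0.12, 0.01, 1.3, -0.0, 1.83, -1.69]]
[[-0.48, -0.04, 1.45, 0.17, 1.53, -2.28], [-0.89, 0.17, 1.22, 0.24, 1.64, -2.68], [0.08, -0.14, 1.47, 0.04, 1.55, -1.72]]
[[-0.35, 0.1, 1.28, -0.0, 1.76, 1.52], [-0.75, 0.27, 1.06, -0.0, 1.81, 1.12], [0.12, 0.01, 1.3, -0.0, 1.83, 1.99]]
[[-0.36, -0.06, 1.47, 0.02, 1.47, 1.51], [-0.83, 0.12, 1.28, 0.13, 1.51, 1.05], [0.23, -0.11, 1.44, -0.13, 1.58, 2.08]]
[[-0.35, 0.1, 1.28, -0.0, 1.76, -1.62], [-0.75, 0.27, 1.06, -0.0, 1.81, -2.02], [0.12, 0.01, 1.3, -0.0, 1.83, -1.15]]
[[-0.36, -0.06, 1.47, 0.02, 1.47, -1.63], [-0.83, 0.12, 1.28, 0.13, 1.51, -2.09], [0.23, -0.11, 1.44, -0.13, 1.58, -1.06]]
```

```bash
cat > see.py <<'E'
from h import *
import pickle
t0=telemetry.current_t()
names=["stand","guard_edge","guard_hinge","pocket_back_left","pocket_back_right","pocket_front_left","pocket_front_right"]
data={}
def look(tag,c,mks,regs):
    C=cam(c); im=vision.snapshot(c); cv2.imwrite(f"pics/{tag}.png",im[:,:,::-1])
    data[tag]=dict(cam=(C[0],C[1],C[2],C[3].as_quat()),im=im,marks={n:[(d["at"],d["score"]) for d in models.mark_of(n,c)] for n in mks},regs={n:[(d["pixels"],d["score"]) for d in models.regions_of(n,c)] for n in regs})
B=["mustard_bottle","ketchup_bottle"]; S=["salt_shaker"]
look("side1","side",B,B)
look("scene1","scene",[],B)
r.move_to([.40,.12,.40],q(.1,0,True)); look("wstand","wrist",names,["stand"])
r.move_to([.46,-.08,.36],q(-.2,0,True)); look("wk","wrist",B+S,B+S)
r.move_to([.46,-.34,.36],q(-.4,0,True)); look("wm","wrist",B+S,B+S)
pickle.dump(data,open("d.pkl","wb"))
for t,d in data.items():
    for n,l in d["marks"].items(): print(t,n,[(np.round(a,3).tolist(),round(s,2)) for a,s in l])
    for n,l in d["regs"].items(): print(t,n,"reg",[(int(p.sum()),np.argwhere(p).mean(0).round().tolist(),round(s,2)) for p,s in l])
print(telemetry.current_t()-t0)
im=np.vstack([data["wstand"]["im"],data["wk"]["im"]]); im=np.hstack([data["wstand"]["im"],data["wm"]["im"]])
cv2.imwrite("pics/w1.png",cv2.resize(im,(800,300))[:,:,::-1]);
E
python3 see.py
```

```text
side1 mustard_bottle [([0.548, -0.371, -0.002], 0.98), ([0.37, -0.479, -0.001], 0.81)]
side1 ketchup_bottle [([0.552, -0.099, 0.002], 0.96)]
side1 mustard_bottle reg [(1651, [330.0, 400.0], 0.82), (1523, [268.0, 378.0], 0.68), (11289, [183.0, 222.0], 0.35)]
side1 ketchup_bottle reg [(1081, [237.0, 288.0], 0.7)]
scene1 mustard_bottle reg [(828, [254.0, 348.0], 0.87), (1434, [304.0, 347.0], 0.67)]
scene1 ketchup_bottle reg [(831, [232.0, 284.0], 0.7)]
wstand stand [([0.57, 0.156, 0.0], 0.69), ([0.603, 0.158, 0.283], 0.46)]
wstand guard_edge []
wstand guard_hinge [([0.602, 0.158, 0.285], 0.81)]
wstand pocket_back_left [([0.582, 0.223, 0.006], 0.62)]
wstand pocket_back_right [([0.614, 0.101, 0.008], 0.95)]
wstand pocket_front_left [([0.512, 0.206, 0.005], 0.73)]
wstand pocket_front_right [([0.537, 0.086, 0.007], 0.66), ([0.367, 0.289, -0.001], 0.51)]
wstand stand reg [(28120, [316.0, 291.0], 0.72)]
wk mustard_bottle [([0.55, -0.37, -0.0], 0.89), ([0.37, -0.476, 0.002], 0.85)]
wk ketchup_bottle [([0.555, -0.099, -0.003], 0.67)]
wk salt_shaker [([0.467, -0.254, -0.004], 0.79), ([0.413, -0.174, 0.001], 0.6)]
wk mustard_bottle reg [(2157, [171.0, 20.0], 0.88), (3314, [272.0, 103.0], 0.79), (1544, [317.0, 283.0], 0.45)]
wk ketchup_bottle reg [(3205, [253.0, 276.0], 0.87)]
wk salt_shaker reg [(915, [203.0, 166.0], 0.62)]
wm mustard_bottle [([0.548, -0.371, -0.0], 0.69), ([0.374, -0.477, 0.003], 0.67)]
wm ketchup_bottle [([0.553, -0.101, 0.0], 0.83)]
wm salt_shaker [([0.411, -0.179, 0.0], 0.9)]
wm mustard_bottle reg [(4309, [162.0, 151.0], 0.69), (3535, [251.0, 283.0], 0.68)]
wm ketchup_bottle reg [(4069, [180.0, 478.0], 0.65)]
wm salt_shaker reg [(771, [158.0, 332.0], 0.85), (587, [98.0, 368.0], 0.69), (5207, [140.0, 536.0], 0.31)]
5.3416999999999994
```

View pics/w1.png

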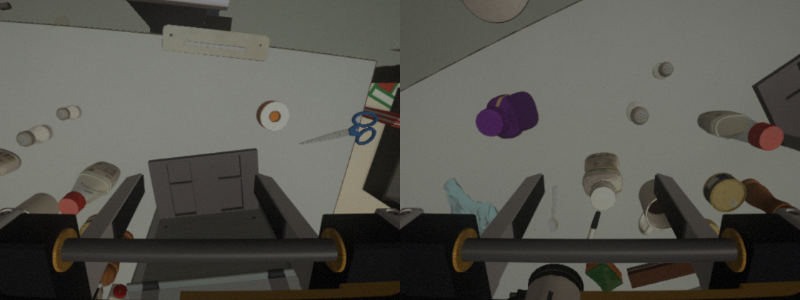

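The wrist views show the stand base with its pockets (left half, ~205,180), the mustard (right half, ~603,175) and the ketchup (~740,125). Next I'll fit bottle yaw by silhouette and stand pose by point matching.

```bash
cat > fit.py <<'E'
from h import *
import pickle
d=pickle.load(open("d.pkl","rb"))
# stand: all marks so far
G=dict(s=(0,0),h=(28,0),bl=(32,62.5),br=(32,-62.5),fl=(-46,62.5),fr=(-46,-62.5))
obs=[("s",.566,.157),("s",.569,.152),("s",.57,.156),("h",.597,.162),("h",.589,.160),("h",.602,.158),("bl",.583,.224),("bl",.586,.224),("bl",.582,.223),("br",.614,.100),("br",.617,.105),("br",.614,.101),("fl",.51,.204),("fl",.512,.206),("fr",.534,.084),("fr",.538,.087),("fr",.537,.086)]
from scipy.optimize import least_squares, minimize
g=np.array([G[o[0]] for o in obs])/1e3; w=np.array([o[1:] for o in obs])
def res(v):
    c,s=np.cos(v[2]),np.sin(v[2]); return (g@np.array([[c,s],[-s,c]])+v[:2]-w).ravel()
S=least_squares(res,[.567,.155,.24],loss="soft_l1",f_scale=.003); print("stand",S.x.round(4),(res(S.x).reshape(-1,2)*1e3).std(0))
# bottles: stacked cross sections (z, thin half, broad half) ; superellipse
prof=dict(mustard_bottle=[(0,22,38),(8,24,40),(40,24.5,40),(90,23,39),(130,22,36),(150,20,23),(160,19,19),(161,21.5,21.5),(185,21.5,21.5)],
          ketchup_bottle=[(0,21,37),(8,23,39.5),(60,22.5,39),(95,21,35),(125,19,27),(150,17,20),(168,16,16),(168,20,20),(193,20,20)])
th=np.linspace(0,2*np.pi,40)
def sil(n,v,C,shape):
    P=prof[n]; z=np.array([p[0] for p in P])
    m=np.zeros(shape,np.uint8); c,s=np.cos(v[2]),np.sin(v[2]); prev=None
    zz=np.r_[np.linspace(0,z[-1],24)]
    for zi in zz:
        a=np.interp(zi,z,[p[1] for p in P])/1e3; b=np.interp(zi,z,[p[2] for p in P])/1e3
        e=.75; lx=a*np.sign(np.cos(th))*abs(np.cos(th))**e; ly=b*np.sign(np.sin(th))*abs(np.sin(th))**e
        pts=np.c_[v[0]+c*lx-s*ly,v[1]+s*lx+c*ly,np.full(40,zi/1e3)]; u=proj(pts,C)
        if prev is not None: cv2.fillConvexPoly(m,cv2.convexHull(np.float32(np.r_[u,prev])*16).astype(np.int32),1,shift=4)
        prev=u
    return m>0
def fitb(n,p0,views):
    M=[]
    for t,i in views:
        K,D,p,qd=d[t]["cam"]; M.append((d[t]["regs"][n][i][0],(K,D,p,R.from_quat(qd))))
    def cost(v,full=False):
        l=[]
        for m,C in M:
            s=sil(n,v,C,m.shape); l.append((s&m).sum()/(s|m).sum())
        return l if full else -np.mean(l)
    out=[]
    for y in np.arange(0,np.pi,np.pi/9):
        o=minimize(cost,[*p0,y],method="Nelder-Mead",options=dict(initial_simplex=[[*p0,y],[p0[0]+.005,p0[1],y],[p0[0],p0[1]+.005,y],[*p0,y+.17]],xatol=3e-4,maxfev=60))
        out.append((o.fun,o.x.round(4).tolist()))
    out.sort()
    for o in out[:4]: print(n,round(o[0],3),o[1])
    print(np.round(cost(out[0][1],True),2))
fitb("mustard_bottle",(.550,-.370),[("side1",1),("wm",1),("scene1",0),("wk",1)])
fitb("ketchup_bottle",(.555,-.100),[("side1",0),("wm",0),("scene1",0),("wk",0)])
E
python3 fit.py
```

```text
stand [0.5684 0.1553 0.227 ] [2.92528833 1.89766653]
mustard_bottle -0.78 [0.5498, -0.369, 2.791]
mustard_bottle -0.78 [0.5498, -0.369, 2.7916]
mustard_bottle -0.78 [0.5499, -0.3694, -0.4081]
mustard_bottle -0.78 [0.5497, -0.3689, -0.3433]
[0.9  0.92 0.65 0.65]
ketchup_bottle -0.885 [0.5535, -0.1007, 2.7746]
ketchup_bottle -0.885 [0.5537, -0.1006, 2.7661]
ketchup_bottle -0.884 [0.5536, -0.1006, -0.372]
ketchup_bottle -0.883 [0.5532, -0.1011, -0.3975]
[0.86 0.87 0.91 0.9 ]
```

```bash
cat >> h.py <<'E'
SX,SY,SA=.5684,.1553,.227
def st(x,y,z): # stand mm -> world m
    c,s=np.cos(SA),np.sin(SA); return np.array([SX+(c*x-s*y)/1e3,SY+(s*x+c*y)/1e3,z/1e3])
T=36
def say(m): print(m,round(telemetry.current_t(),2),np.round(telemetry.current_ee_pos(),3),"F",np.round(telemetry.current_wrist_force(),1),"op",round(telemetry.current_opening(),4))
E
python3 - <<'E'
from h import *
for az in (1.2,.9,.6,.227): print(az,[ok(tcp(b,q(az,T)),q(az,T)) for b in ([.5535,-.1006,.19],[.5498,-.369,.19])])
for y in (62.5,-62.5):
  for x in (-80,-30,32):
    for z in (180,145): print(y,x,z,ok(tcp(st(x,y,z),q(SA,T)),q(SA,T)))
qq=q(1.2,T); Z=R.from_quat(qq,scalar_first=True).apply([0,0,1]); g=np.array([.5535,-.1006,.122])
r.move_to(tcp(g-.12*Z,qq),qq); say("pre")
print(r.move_l(tcp(g,qq),vel=.12,guard=10)); say("at")
gripper_to(0.02,25); say("grip"); print(telemetry.current_finger_force())
r.move_l(tcp(g+[0,0,.03],qq),vel=.1); say("lift")
im=vision.snapshot("side"); cv2.imwrite("pics/s2.png",cv2.resize(im[100:320,180:460],None,fx=2,fy=2)[:,:,::-1])
E
```

```text
1.2 [[-0.69, 0.34, 1.69, 0.6, 1.38, -0.52], [-0.98, 0.59, 1.26, 0.51, 1.68, -0.65]]
0.9 [[-0.72, 0.25, 1.83, 0.68, 1.19, -0.35], [-1.02, 0.5, 1.42, 0.59, 1.49, -0.48]]
0.6 [[-0.7, 0.16, 1.95, 0.75, 0.99, -0.14], [-1.04, 0.41, 1.58, 0.66, 1.28, -0.3]]
0.227 [[-0.6, 0.07, 2.07, 0.74, 0.7, 0.24], [-1.02, 0.3, 1.75, 0.72, 1.0, -0.05]]
62.5 -80 180 [0.28, -0.03, 2.2, -0.1, 0.35, 1.71]
62.5 -80 145 [0.28, 0.02, 2.26, -0.14, 0.23, 1.76]
62.5 -30 180 [0.28, 0.05, 2.12, -0.08, 0.35, 1.69]
62.5 -30 145 [0.28, 0.1, 2.17, -0.12, 0.24, 1.72]
62.5 32 180 [0.27, 0.14, 2.01, -0.07, 0.37, 1.67]
62.5 32 145 [0.27, 0.18, 2.06, -0.09, 0.27, 1.69]
-62.5 -80 180 [-0.15, -0.05, 2.21, 0.53, 0.44, 0.78]
-62.5 -80 145 [-0.15, 0.01, 2.27, 0.7, 0.34, 0.59]
-62.5 -30 180 [-0.09, 0.03, 2.13, 0.47, 0.41, 0.87]
-62.5 -30 145 [-0.09, 0.09, 2.19, 0.63, 0.32, 0.71]
-62.5 32 180 [-0.04, 0.13, 2.02, 0.4, 0.41, 0.98]
-62.5 32 145 [-0.04, 0.17, 2.08, 0.52, 0.32, 0.85]
pre 7.97 [ 0.527 -0.17   0.224] F [-0.7  0.5  0.9] op 0.0937
False
at 9.12 [ 0.553 -0.104  0.127] F [0.1 0.1 1.2] op 0.094
grip 10.0 [ 0.552 -0.104  0.127] F [-0.4  0.1 -0. ] op 0.0397
24.36752747232731
lift 10.45 [ 0.552 -0.104  0.157] F [-0.4 -0.6 -3.7] op 0.0399
```

View pics/s2.png

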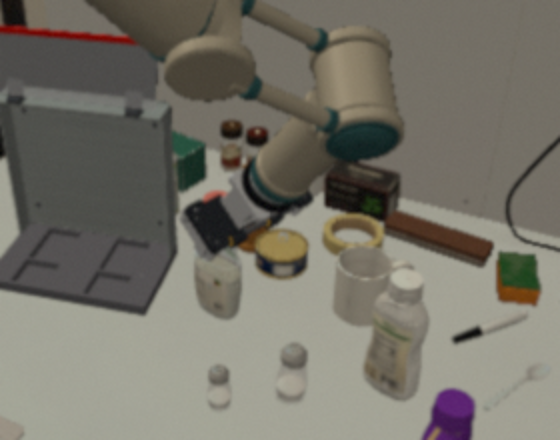

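The ketchup is held upright (side px ~218,280 in the crop), with an opening of 39.9 mm as expected. I'll carry it to the back left pocket.

Run:
```python
from h import *
H=122; q2=q(SA,T); qm=q(.65,T)
r.move_l(tcp([.53,.0,.19],qm),rot=qm,vel=.13)
r.move_l(tcp(st(-60,62.5,H+45),q2),rot=q2,vel=.15); say("front")
print(r.move_l(tcp(st(32,62.5,H+27),q2),vel=.08,guard=12)); say("over")
im=vision.snapshot("side"); s=vision.snapshot("scene")
cv2.imwrite("pics/s3.png",np.hstack([cv2.resize(im[100:270,150:310],(400,425)),cv2.resize(s[110:260,170:310],(397,425))])[:,:,::-1])
print([(np.round(d["at"],3).tolist(),d["score"]) for c in("side","scene") for d in models.mark_of("ketchup_bottle",c)],st(32,62.5,27))
```

```text
front 14.56 [0.492 0.202 0.172] F [-0.2  0.3 -1.8] op 0.0397
False
over 15.88 [0.582 0.223 0.154] F [-0.1 -0.3 -2.2] op 0.04
[([0.586, 0.224, 0.03], 0.66), ([0.584, 0.222, 0.027], 0.98)] [0.5855131 0.2233984 0.027    ]
```

View pics/s3.png

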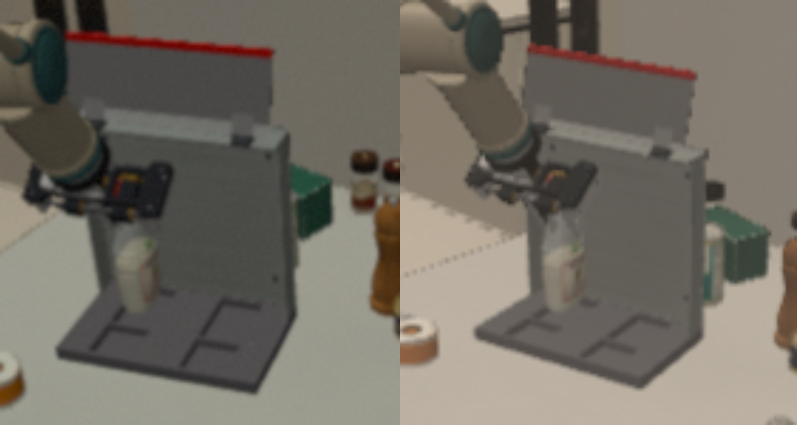

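It sits over the back left pocket (marks agree to 1–2 mm). I'll lower it under a force guard, with a small search if it lands on a rim.

```bash
cat > place.py <<'E'
from h import *
def lower(xy,H,qq,tilt_note=""):
    """guarded lowering into pocket at stand xy mm; spiral search when on the rim"""
    for dx,dy in [(0,0),(-3,0),(3,0),(0,3),(0,-3),(-3,3),(-3,-3),(3,3),(3,-3)]:
        x,y=xy[0]+dx,xy[1]+dy
        if (dx,dy)!=(0,0): r.move_l(tcp(st(x,y,H+22),qq),vel=.05)
        hit=r.move_l(tcp(st(x,y,H+2),qq),vel=.04,guard=7)
        z=telemetry.current_ee_pos()[2]-tcp(st(x,y,H),qq)[2]
        say(f"lower {dx},{dy} hit {hit} bottom {z*1e3:.1f}mm")
        if z<.0115: return True
    return False
E
python3 - <<'E'
from place import *
q2=q(SA,T); print(lower((32,62.5),122,q2))
im=vision.snapshot("side")
print([(np.round(d["at"],3).tolist(),d["score"]) for c in("side",) for d in models.mark_of("ketchup_bottle",c)])
E
```

```text
lower 0,0 hit True bottom 4.8mm 16.63 [0.582 0.223 0.132] F [-1.6  0.8  3.5] op 0.04
True
[([0.586, 0.224, 0.011], 0.74)]
```

Run:
```python
from place import *
q2=q(SA,T); Z=lambda Q:R.from_quat(Q,scalar_first=True).apply([0,0,1])
gripper_to(.07); p=np.array(telemetry.current_ee_pos())
r.move_l(p-.13*Z(q2),vel=.15); gripper_to(.094); say("out")
im=vision.snapshot("side")
print([(np.round(d["at"],3).tolist(),round(d["score"],2)) for n in("ketchup_bottle","mustard_bottle") for d in models.mark_of(n,"side")])
qq=q(1.22,T); g=np.array([.5498,-.3693,.115])
r.move_to(tcp(g-.12*Z(qq),qq),qq); say("pre")
print(r.move_l(tcp(g,qq),vel=.12,guard=10)); say("at")
gripper_to(0.02,20); say("grip"); print(telemetry.current_finger_force())
r.move_l(tcp(g+[0,0,.06],qq),vel=.12); say("lift")
im=vision.snapshot("side"); cv2.imwrite("pics/s4.png",im[:,:,::-1])
```

```text
out 18.98 [0.506 0.205 0.235] F [ 0.1  0.1 -0.4] op 0.0942
[([0.582, 0.222, 0.013], 0.84), ([0.586, 0.225, 0.008], 0.75), ([0.552, -0.368, 0.001], 0.86), ([0.373, -0.478, -0.002], 0.71)]
pre 21.43 [ 0.525 -0.438  0.217] F [ 0.   1.1 -0. ] op 0.0936
False
at 22.57 [ 0.549 -0.373  0.12 ] F [-0.7  0.4  0.1] op 0.0941
grip 23.39 [ 0.549 -0.373  0.12 ] F [0.8 0.  0.2] op 0.0445
19.98898172954796
lift 24.04 [ 0.548 -0.373  0.179] F [-0.4 -0.3 -1.6] op 0.0445
```

View pics/s4.png

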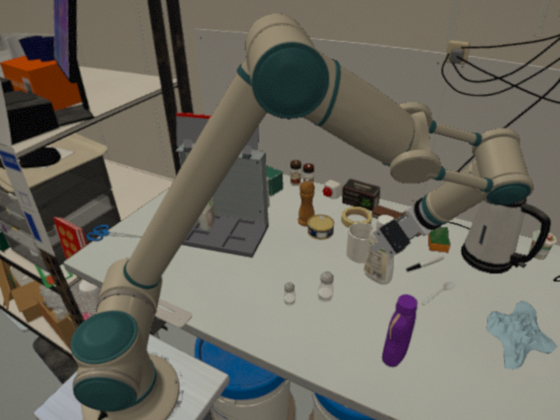

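The mustard is lifted upright (side px ~380,262). I'll carry it to the back right pocket.

Run:
```python
from place import *
H=115; q2=q(SA,T); qm=q(.6,T)
r.move_l(tcp([.55,-.37,.225],q(1.22,T)),vel=.12)
r.move_l(tcp([.53,-.12,.225],qm),rot=qm,vel=.15)
r.move_l(tcp(st(-60,-62.5,H+45),q2),rot=q2,vel=.13); say("front")
print(r.move_l(tcp(st(32,-62.5,H+27),q2),vel=.08,guard=12)); say("over")
im=vision.snapshot("side"); s=vision.snapshot("scene")
print([(np.round(d["at"],3).tolist(),round(d["score"],2)) for c in("side","scene") for d in models.mark_of("mustard_bottle",c)],st(32,-62.5,27))
if lower((32,-62.5),H,q2):
    gripper_to(.07); p=np.array(telemetry.current_ee_pos())
    r.move_l(p-.13*R.from_quat(q2,scalar_first=True).apply([0,0,1]),vel=.15); say("out")
im=vision.snapshot("side"); s=vision.snapshot("scene")
cv2.imwrite("pics/s5.png",np.hstack([cv2.resize(im[100:270,150:310],(400,425)),cv2.resize(s[110:260,170:310],(397,425))])[:,:,::-1])
print([(n[0],np.round(d["at"],3).tolist(),round(d["score"],2)) for c in("side","scene") for n in ("mustard_bottle","ketchup_bottle","salt_shaker") for d in models.mark_of(n,c)])
```

```text
front 28.27 [0.521 0.08  0.165] F [ 0.1  0.9 -2.3] op 0.0438
False
over 29.6 [0.61  0.101 0.147] F [ 0.3 -0.2 -2.4] op 0.0441
[([0.367, -0.482, 0.001], 0.87), ([0.615, 0.103, 0.026], 0.68), ([0.615, 0.102, 0.025], 0.82), ([0.374, -0.476, 0.0], 0.62)] [0.61364504 0.10160515 0.027     ]
lower 0,0 hit True bottom 4.4mm 30.36 [0.61  0.101 0.124] F [0.9 0.9 1.3] op 0.044
out 31.98 [0.534 0.084 0.227] F [-0.9 -0.  -1.1] op 0.07
[('m', [0.615, 0.1, 0.004], 0.97), ('m', [0.368, -0.476, -0.002], 0.82), ('k', [0.584, 0.224, 0.011], 0.79), ('s', [0.466, -0.258, -0.004], 0.83), ('s', [0.407, -0.178, -0.001], 0.63), ('m', [0.372, -0.476, 0.002], 0.81), ('m', [0.618, 0.1, 0.005], 0.8), ('m', [0.37, 0.289, -0.0], 0.15), ('k', [0.586, 0.223, 0.007], 0.63), ('k', [0.733, -0.119, -0.001], 0.53), ('s', [0.461, -0.256, -0.0], 0.85), ('s', [0.408, -0.179, -0.002], 0.46)]
```

View pics/s5.png

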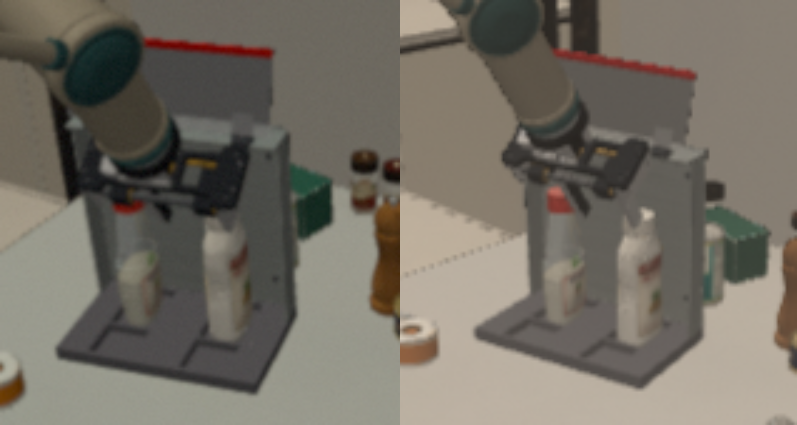

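Both bottles stand in the back pockets and are released. Next is the larger shaker at (0.465,-0.256).

Run:
```python
from place import *
t=25; qq=q(.5,t); Z=R.from_quat(qq,scalar_first=True).apply([0,0,1]); g=np.array([.465,-.2555,.042]); H=42
r.move_to(tcp(g-.12*Z,qq),qq); say("pre")
print(r.move_l(tcp(g,qq),vel=.1,guard=6)); say("at")
gripper_to(.02,10); say("grip")
r.move_l(tcp(g+[0,0,.09],qq),vel=.13)
q2=q(SA,t); F=(-46,-62.5)
r.move_l(tcp(st(*F,H+60),q2),rot=q2,vel=.17); say("over")
im=vision.snapshot("side"); s=vision.snapshot("scene")
cv2.imwrite("pics/s6.png",np.hstack([cv2.resize(im[100:270,150:310],(400,425)),cv2.resize(s[110:260,170:310],(397,425))])[:,:,::-1])
print([(n[0],np.round(d["at"],3).tolist(),round(d["score"],2)) for c in("side","scene") for n in ("salt_shaker",) for d in models.mark_of(n,c)],st(*F,60))
```

```text
pre 33.83 [ 0.418 -0.28   0.156] F [ 0.   0.1 -0.3] op 0.0698
False
at 35.18 [ 0.463 -0.257  0.048] F [-0.8  0.3  0.2] op 0.0698
grip 35.73 [ 0.463 -0.257  0.048] F [ 0.6 -1.1  1.2] op 0.0421
over 38.77 [0.535 0.083 0.107] F [ 0.7 -0.2 -0.6] op 0.0415
[('s', [0.41, -0.181, 0.003], 0.76), ('s', [0.539, 0.086, 0.06], 0.71), ('s', [0.538, 0.086, 0.058], 0.5), ('s', [0.41, -0.178, 0.0], 0.48)] [0.53764606 0.08405083 0.06      ]
```

View pics/s6.png

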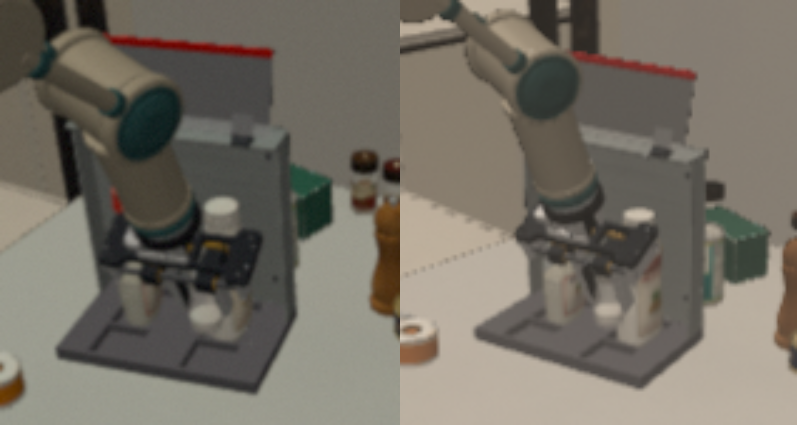

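Run:
```python
from place import *
t=25; q2=q(SA,t); F=(-46,-62.5); H=42
if lower(F,H,q2):
    gripper_to(.065); p=np.array(telemetry.current_ee_pos())
    r.move_l(p-.15*R.from_quat(q2,scalar_first=True).apply([0,0,1]),vel=.13); say("out")
im=vision.snapshot("side"); s=vision.snapshot("scene")
cv2.imwrite("pics/s7.png",np.hstack([cv2.resize(im[100:270,150:310],(400,425)),cv2.resize(s[110:260,170:310],(397,425))])[:,:,::-1])
print([(n[0],np.round(d["at"],3).tolist(),round(d["score"],2)) for c in("side","scene") for n in ("mustard_bottle","ketchup_bottle","salt_shaker","guard_edge") for d in models.mark_of(n,c)],st(*F,5))
for tt in (-10,0,10,20):
  for f in (0,1):
    Q=q(SA,tt,f); print(tt,f,[ok(st(x,-20,z),Q) for x,z in((-60,470),(95,455),(95,372),(-15,372))])
```

```text
lower 0,0 hit True bottom 4.9mm 40.23 [0.535 0.084 0.052] F [-0.7 -0.1  3.9] op 0.0421
out 42.1 [0.472 0.07  0.187] F [ 0.   0.2 -0.5] op 0.065
[('m', [0.615, 0.102, 0.004], 0.81), ('k', [0.584, 0.226, 0.007], 0.58), ('s', [0.408, -0.181, -0.001], 0.68), ('s', [0.539, 0.084, 0.003], 0.59), ('s', [0.586, 0.221, 0.01], 0.34), ('g', [0.621, 0.17, 0.387], 0.87), ('m', [0.618, 0.101, 0.004], 0.89), ('m', [0.371, -0.475, 0.0], 0.83), ('s', [0.535, 0.089, 0.006], 0.72), ('s', [0.41, -0.176, -0.001], 0.47), ('g', [0.627, 0.168, 0.39], 0.6)] [0.53764606 0.08405083 0.005     ]
-10 0 [[0.12, 0.28, 0.95, -0.02, 2.09, 1.45], [0.14, 0.58, 0.48, -0.02, 2.25, 1.47], [0.14, 0.54, 0.76, -0.02, 2.01, 1.48], [0.12, 0.34, 1.09, -0.02, 1.89, 1.46]]
-10 1 [[0.12, 0.28, 0.95, -0.02, 2.09, -1.69], [0.14, 0.58, 0.48, -0.02, 2.25, -1.67], [0.14, 0.54, 0.76, -0.02, 2.01, -1.67], [0.12, 0.34, 1.09, -0.02, 1.89, -1.68]]
0 0 [[0.1, 0.17, 1.08, -0.0, 1.9, 1.45], [0.13, 0.44, 0.71, -0.0, 1.99, 1.47], [0.13, 0.42, 0.95, -0.0, 1.77, 1.47], [0.11, 0.23, 1.23, -0.0, 1.68, 1.46]]
0 1 [[0.1, 0.17, 1.08, -0.0, 1.9, -1.7], [0.13, 0.44, 0.71, -0.0, 1.99, -1.67], [0.13, 0.42, 0.95, -0.0, 1.77, -1.67], [0.11, 0.23, 1.23, -0.0, 1.68, -1.69]]
10 0 [[0.08, 0.06, 1.21, 0.02, 1.69, 1.43], [0.12, 0.32, 0.92, 0.02, 1.73, 1.47], [0.12, 0.31, 1.13, 0.02, 1.53, 1.46], [0.1, 0.13, 1.37, 0.02, 1.47, 1.44]]
10 1 [[0.08, 0.06, 1.21, 0.02, 1.69, -1.71], [0.12, 0.32, 0.92, 0.02, 1.73, -1.67], [0.12, 0.31, 1.13, 0.02, 1.53, -1.68], [0.1, 0.13, 1.37, 0.02, 1.47, -1.7]]
20 0 [[0.06, -0.04, 1.36, 0.06, 1.48, 1.41], [0.11, 0.21, 1.11, 0.04, 1.47, 1.46], [0.11, 0.21, 1.31, 0.04, 1.28, 1.45], [0.08, 0.03, 1.51, 0.05, 1.25, 1.42]]
20 1 [[0.06, -0.04, 1.36, 0.06, 1.48, -1.73], [0.11, 0.21, 1.11, 0.04, 1.47, -1.69], [0.11, 0.21, 1.31, 0.04, 1.28, -1.69], [0.08, 0.03, 1.51, 0.05, 1.25, -1.73]]
```

View pics/s7.png

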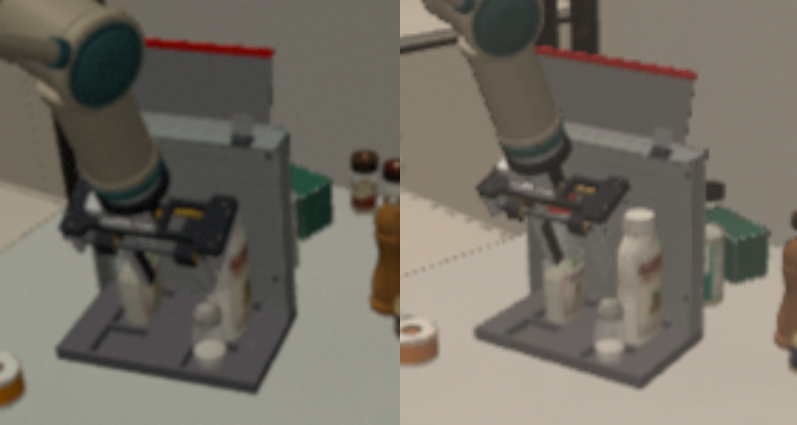

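The shaker is in the front right pocket (side-crop px ~208,335) and everything is upright. Now I'll reach over the guard and push it forward from behind.

Run:
```python
from place import *
Q=q(SA,0)
r.move_l(st(-90,-20,300),rot=q(SA,12),vel=.15); gripper_to(0.0,10)
r.move_l(st(-70,-20,470),rot=Q,vel=.2)
print(r.move_l(st(105,-20,465),vel=.2,guard=12)); say("over")
print(r.move_l(st(105,-20,372),vel=.12,guard=12)); say("behind")
print(r.move_l(st(-12,-20,375),vel=.08,guard=15)); say("pushed")
r.hold(.8); r.move_l(st(-30,-20,450),vel=.15); r.hold(.3)
im=vision.snapshot("side"); s=vision.snapshot("scene")
cv2.imwrite("pics/s8.png",np.hstack([cv2.resize(im[100:270,150:310],(400,425)),cv2.resize(s[110:260,170:310],(397,425))])[:,:,::-1])
print([(n[0],np.round(d["at"],3).tolist(),round(d["score"],2)) for c in("side","scene") for n in ("mustard_bottle","ketchup_bottle","salt_shaker","guard_edge") for d in models.mark_of(n,c)],st(-56,0,211))
say("end")
```

```text
False
over 46.66 [0.675 0.159 0.465] F [ 0.5 -0.3  0.1] op 0.0006
False
behind 47.58 [0.675 0.159 0.373] F [0.2 0.2 1.2] op 0.0005
False
pushed 49.2 [0.562 0.133 0.375] F [0.2 0.2 1.5] op 0.0005
[('m', [0.37, -0.48, 0.0], 0.64), ('m', [0.616, 0.1, 0.004], 0.62), ('m', [0.57, 0.151, 0.001], 0.35), ('k', [0.586, 0.223, 0.011], 0.87), ('s', [0.41, -0.182, 0.0], 0.59), ('s', [0.542, 0.083, 0.002], 0.54), ('g', [0.512, 0.144, 0.208], 0.68), ('g', [0.571, 0.155, -0.001], 0.59), ('g', [0.536, 0.084, 0.006], 0.38), ('m', [0.373, -0.477, -0.0], 0.69), ('m', [0.537, 0.085, 0.005], 0.62), ('m', [0.619, 0.104, 0.005], 0.56), ('k', [0.588, 0.223, 0.004], 0.7), ('k', [0.564, 0.152, 0.0], 0.31), ('s', [0.409, -0.176, -0.002], 0.61), ('s', [0.535, 0.087, 0.003], 0.53), ('g', [0.515, 0.143, 0.211], 0.76)] [0.51383663 0.14269689 0.211     ]
end 51.47 [0.544 0.129 0.45 ] F [-0.6 -0.5  1.2] op 0.0005
```

View pics/s8.png

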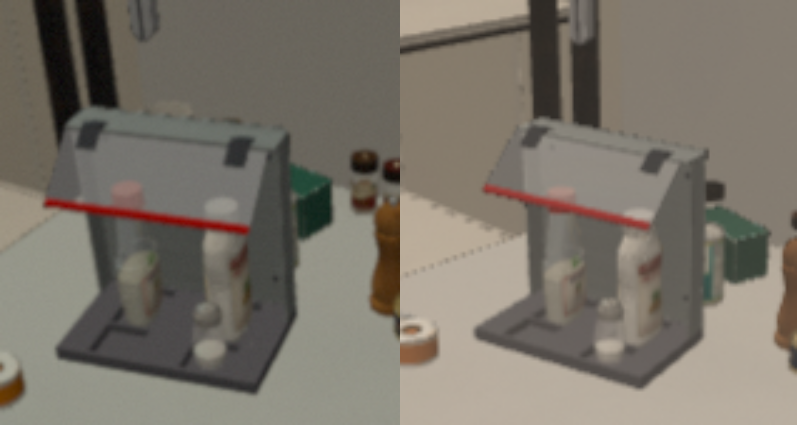

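The guard is shut: its edge measures within 3 mm of the predicted point. All three items stand in their pockets, and the arm is clear.

```bash
python3 -c "
from plant import r
print(r.sign_off())"
```

```text
the job is handed in; nothing more can be done
None
```

I put the ketchup in the back left pocket, the mustard in the back right and the larger salt shaker in the front right, all upright, then shut the guard and handed the job in at about 51 s; no verdict was returned.

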